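# Find the loaded lens cell by its weight and hold it in the clamp ring

## Task

Press the red-headed release plunger at the front of the lens case right down to its stop, so that the lid springs open. Then heft the two capped lens cells, which look alike, one after the other: lift the left one clear of the case first and set it back upright in its pocket, then lift the right one; the heavier holds the glass. Finish while holding the heavier one upright in the slack clamp ring beside the case, its lower end sticking out below the ring, hanging in your grip and not leaning on the ring, with the lighter one standing in its own pocket; keep both cells upright throughout and do not disturb the marker, hex key and dropper bottle.

Things in the scene. Friction and masses are not known exactly. Their poses are not given: they have to be found in the camera images.
- case: grey lens case, 104 x 178 mm (x by y), fixed on the 2.6 mm thick work mat; origin at the centre of its underside, x points to its back (hinge) and y to its left. Lower half 34 mm high, foam inside up to 30 mm; shut, with the lid, 85 mm high. Its release housing (44 x 44 mm, 29 mm high) sticks out in front, centred on x = -76 mm
- release_top (a point): centre of the top of the red plunger head (23 mm diameter), 57 mm above the bench when up, 76 mm in front of the case's centre; press straight down
- release (a joint): travel of the plunger: 0 up, 0.008 m down at its stop; spring-loaded, about 1 N to start and 3 N at the stop; the latch lets go at about 0.0065 m; it comes up again when released
- lid (a joint): angle of the lid: 0 shut and latched, 2.25 rad fully open; hinged at the case's back edge, 37 mm above the bench. It springs open by itself in about 1 s when the plunger is kept down until it has let go, and stays open leaning to the back, its edge 0.12 m behind the case's centre and about 0.12 m above the bench
- cell_left_center (a point): centre (on axis, half-way up) of the left (case +y) lens cell: upright black barrel, 36 mm across, 70 mm high; its top 22 mm, a knurled ring and red dust cap 40 mm across, is the grip. Stands 25 mm deep in foam, 2.5 mm play; z is its axis. Shut under the lid at first. Cells look alike; the one with the glass is 200 to 270 g, the other 70 to 85 g, changing sides
- cell_right_center (a point): centre (on axis, half-way up) of the right (case -y) lens cell: upright black barrel, 36 mm across, 70 mm high; its top 22 mm, a knurled ring and red dust cap 40 mm across, is the grip. Stands 25 mm deep in foam, 2.5 mm play; z is its axis. Shut under the lid at first. Cells look alike; the one with the glass is 200 to 270 g, the other 70 to 85 g, changing sides
- pocket_left (a point): where the centre of the left cell lies when it stands in the left pocket (46 mm to the left of the case's centre, 42 mm above the bench)
- pocket_right (a point): the same for the right cell and pocket (46 mm to the right)
- ring_center (a point): centre of the clamp ring (on its axis, half-way through its 12 mm thickness): bare aluminium split ring with its axis upright, 47 mm inner and 60 mm outer diameter, 84 mm above the bench and open above and below; z up
- clamp: fixed stand of the ring; origin on the bench under the ring's centre; the 13 mm post that carries it stands 52 mm towards its +x and ends 12 mm above the ring's centre at most; the two clamp ears with their screw stick out to its -y, up to 44 mm from the ring's centre; nothing is under the ring
- marker_2: white marker pen with blue cap lying on the bench, 12 x 120 x 12 mm, origin in the middle of its underside; leave it
- hexkey_5: hex key lying on the bench, 24 x 74 x 4 mm, origin in the middle of its underside; leave it
- dropper_bottle: white dropper bottle with red cap, 32 mm diameter, 95 mm high, origin at the centre of its underside; leave it

How it is judged:
By the outcome, as a careful person would: the job done as asked, in the order asked, and still so for the second after the job is handed in, while the arm keeps its last pose, push and grip.
It also fails if it takes over 72 s, if anything falls off the work surface, if the arm or the gripper's body presses on something with over 40 N, if the wrist force passes 120 N, or if a joint passes its speed limit or range.

## Robot

A 6-joint arm with a two-finger parallel gripper is mounted at the origin on a cart in front of the work surface, level with it; the furniture and walls round the work are solid. World frame = base frame: x ahead of the robot, y to its left, z up, the work surface at z = 0. Lengths are in mm, angles in rad, forces in N, time in s.
With the tool pointing down it reaches from about 150 to 775 mm from the base axis. Payload 6.1 kg.
Tool frame: the origin (TCP) lies at the very end of the fingers, on their centre line; the grasp point (between the pads) lies 19 mm behind it; z points along the fingers, y is the line along which they close (so a half turn about z gives the same grasp; the last joint's range is limited). The gripper opens to 85 mm and grips with 20 to 120 N. Pads are 22 mm wide; open, the fingers measure 114 mm over their backs; the gripper's body (76 mm by 85 mm) begins 54 mm behind the grasp point. The pads swing forward as they close: fully open they stand 13 mm farther back than shut.
Start: joints at [-1.314, 0.126, -0.04, 1.405, 0, 1.571], TCP at [133.337, -507.769, 231.295] pointing down, gripper open.
Joint ranges: [-2.72, 2.72], [-0.95, 1.95], [-1.27, 1.35], [-1.78, 2.02], [-1.46, 1.47], [-3.14, 3.14]. Speed limits (rad/s): [2.39, 2.39, 3.01, 3.14, 3.14, 3.14].

## Interface

Orientations are given as [roll, pitch, yaw] about the fixed x, y, z axes, in that order (R = Rz(yaw) Ry(pitch) Rx(roll)).
In Python, from cell import readout, eyes, manip gives the robot as it stands.
- The arm moves only by the tool send_rows, never from a script. Its argument "increments" is a list of rows, each an object with "fingers": the opening, from 0 (shut) to 1 (fully open); "dp": the shift along the world's x, y, z in mm, a list of three; "angular": the turn, a rotation vector about the world's x, y, z in units of 5 degrees (1.0 is 5 degrees), a list of three. A call has 1 to 8 rows; each row is the pose to reach, as a shift and turn from the pose commanded when the call began; what a row does not reach only later rows make up. A row lasts 1/8 s, in which the tool goes at most 62.5 mm and 10.7 degrees, less where a joint would pass 70% of its speed; a pose out of reach is approached as far as the arm can. A call with a gripper value outside its range is refused whole. The fingers move at their own pace and stop on an object; "force" is the grip in N (left out, the last holds). Time passes only in rows, so rows that repeat a pose let the fingers close. It gives the time, the measured TCP pose, the force, the opening and the grip force at its end, in the units of the state.
- readout.read_state(): the state, without advancing time (a new reading comes with each control period).
- eyes.capture(name): name is "side" or "top"; returns a dict with "image" (420x560x3 uint8, blue, green, red), "mtx" (3x3 intrinsics, pixels), "k1" (the pictures are not rectified: a ray, as slopes to the right and down, at radius r is drawn at 1 + k1 r^2 times it, then the intrinsics apply), "eye" and "orientation" of the camera in the world. Camera axes: x right, y up, looking along -z (the intrinsics and any distortion apply to the point x, -y, -z); pixel columns grow to the right and rows downward; lengths in mm; the calibration is good to about 2 mm. A picture is of the moment at which its call begins. There is no depth.
- manip.finish_job(): hands the job in; it is judged then, once.
Trained networks look in a picture, given as the dict that the camera call returned (one of the last four; its "shot" number tells which), for a name from the list of things; names that differ only in an ending like _2 or _b are one class to them, and where a whole thing is asked for, a point or a joint stands for the part that bears it (a point fixed in the world has none). Each returns a list of dicts, best first, with "confidence" (0 to 1); they miss things now and then, are a little off and sometimes report something else, mostly with a low value. They report only what shows in the picture. A call takes as long as a camera call.
- eyes.recognise(picture, thing): "at" ([column, row] in pixels, amid what is visible of it).
The state is a dict: "time_s": time; "joints": joint angles; "qd": joint speeds; "joint_torque": joint torques, N m; "tool_pos": TCP position; "eef_rot": TCP orientation; "wrist_force": force on the tool from outside, world axes, zero at the start; "torque": the same for the moment, N m; "gripper_width": opening from 0.0 (shut) to 1.0 (fully open); "grip_force": force on a finger pad.
Only numpy, scipy, OpenCV 4.12 (cv2) and the standard library are available. Lean on these libraries where they do the work, as an engineer would, in place of code of your own. Each camera call takes 0.05 s, during which the arm holds its last target. There are 200 camera calls.

## Working session

There is one attempt and no reset: what is moved stays moved. The work goes in short steps, Python scripts to look and compute and a tool call to move; the robot and the scene stay as the last step left them, time stands still between calls to the robot, and variables do not carry over. Pictures are saved under pics/ and viewed, at most 10 in all, crops included, and the job is handed in when it is done.

Besides the shell and the picture viewer there is one more tool, called as name([rows], argument=value, ...), one row to a line, values as JSON. send_rows: Moves the arm, as the interface text tells. Its arguments: {"type":"object","properties":{"increments":{"type":"array","items":{"type":"object","properties":{"fingers":{"type":"number"},"dp":{"type":"array","items":{"type":"number"}},"angular":{"type":"array","items":{"type":"number"}}}}},"force":{"type":"number"}},"required":["increments"]}

```bash
mkdir -p pics
cat > h.py <<'E'
import numpy as np, cv2
from scipy.spatial.transform import Rotation as Ro
from cell import readout, eyes, manip
def R(o): 
    o=np.array(o,float); return o if o.shape==(3,3) else (Ro.from_quat(o) if o.size==4 else Ro.from_euler('xyz',o)).as_matrix()
def ray(p,uv):
    K=np.array(p['mtx'],float)
    d=cv2.undistortPoints(np.array([[uv]],float),K,np.array([p['k1'],0,0,0.]))[0,0]
    v=R(p['orientation'])@np.array([d[0],-d[1],-1]); return np.array(p['eye'],float),v
def onz(p,uv,z):
    e,v=ray(p,uv); return e+v*(z-e[2])/v[2]
def tri(a,b):
    A=0;B=0
    for e,v in (a,b):
        v=v/np.linalg.norm(v);P=np.eye(3)-np.outer(v,v);A=A+P;B=B+P@e
    return np.linalg.solve(A,B)
def proj(p,X):
    c=R(p['orientation']).T@(np.array(X,float)-np.array(p['eye']))
    x=np.array([c[0]/-c[2],-c[1]/-c[2]]); x=x*(1+p['k1']*(x@x)); K=np.array(p['mtx']); return (K@[x[0],x[1],1])[:2]
E
python3 - <<'E'
from h import *
print(readout.read_state())
ps={n:eyes.capture(n) for n in('side','top')}
for n,p in ps.items():
    print(n,p['eye'],p['orientation'],p['mtx'],p['k1'])
    for t in['case','release_top','cell_left_center','clamp','ring_center','marker_2','hexkey_5','dropper_bottle']:
        try: print(t,[(np.round(r['at']),round(r['confidence'],2)) for r in eyes.recognise(p,t)[:3]])
        except Exception as e: print(t,e)
cv2.imwrite('pics/a.png',np.vstack([ps['side']['image'],ps['top']['image']])[:, :])
for n in ps: cv2.imwrite(f'pics/{n}0.png',ps[n]['image'])
E
```

```text
{'time_s': 0.0, 'joints': array([-1.31399302e+00,  1.26375929e-01, -4.06014193e-02,  1.40539596e+00,
       -2.98530808e-05,  1.57075743e+00]), 'qd': array([-0.00033175, -0.00134493,  0.00127742, -0.00104289, -0.00081178,
       -0.00127867]), 'joint_torque': array([-2.00243143e-03, -4.35909283e+01,  3.52927279e+01,  1.72273588e-02,
       -1.44987553e-04, -8.04918415e-06]), 'tool_pos': array([ 133.23364174, -507.39524625,  230.53361926]), 'eef_rot': array([-3.14001567e+00,  2.97916998e-05,  2.56842249e-01]), 'wrist_force': array([-0.58391313, -0.35021528,  0.62622224]), 'torque': array([0.00702059, 0.01759169, 0.04564364]), 'grip_force': 0.0, 'gripper_width': 1.0002174053854442}
side [ 212.0155613  -808.79244294  584.31459375] [ 9.98518078e-01 -1.74035893e-04 -4.81013527e-01] [[402.27810547   0.         282.14184534]
 [  0.         402.27810547 209.89741358]
 [  0.           0.           1.        ]] -0.0370288153784499
case [(array([226., 192.]), 0.76)]
release_top [(array([199., 191.]), 0.53)]
cell_left_center []
clamp [(array([300., 266.]), 0.84)]
ring_center [(array([302., 269.]), 0.58)]
marker_2 [(array([328., 351.]), 0.79)]
hexkey_5 [(array([235., 299.]), 0.48), (array([228., 181.]), 0.39)]
dropper_bottle [(array([335., 217.]), 0.81), (array([304., 260.]), 0.36)]
top [ 393.36443372 -129.65453417 1279.45998645] [ 0.1240418  -0.00791114 -1.60161074] [[498.07106653   0.         276.67978848]
 [  0.         498.07106653 211.2315236 ]
 [  0.           0.           1.        ]] -0.07894447520357202
case [(array([178., 226.]), 0.73)]
release_top [(array([172., 256.]), 0.38)]
cell_left_center []
clamp [(array([328., 217.]), 0.58)]
ring_center [(array([330., 219.]), 0.7)]
marker_2 [(array([393., 238.]), 0.74)]
hexkey_5 []
dropper_bottle [(array([274., 152.]), 0.58)]
```

View pics/side0.png

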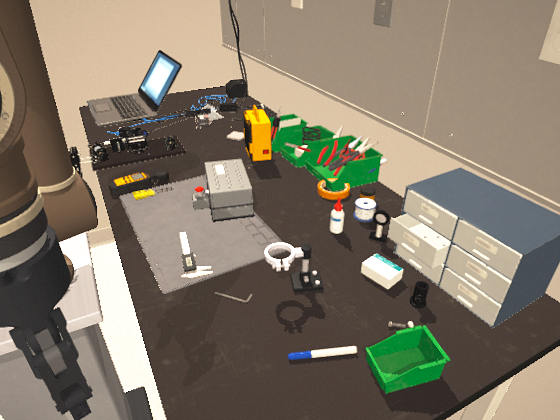

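View pics/top0.png

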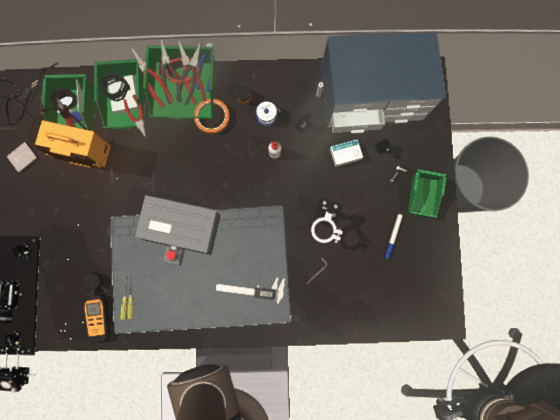

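Side: plunger (199,190), ring (281,256), post (305,255). Top: plunger (172,255), ring (324,230). Next, zoomed crops.

Run:
```python
from h import *
s=cv2.imread('pics/side0.png');t=cv2.imread('pics/top0.png')
def crop(i,x,y,w,h,f): return cv2.resize(i[y:y+h,x:x+w],None,fx=f,fy=f,interpolation=cv2.INTER_CUBIC)
a=np.hstack([crop(t,125,190,100,75,4),crop(t,290,190,100,75,4)])
b=np.hstack([crop(s,180,150,100,75,4),crop(s,240,230,100,75,4)])
cv2.imwrite('pics/c1.png',np.vstack([a,b]))
for n,i,(x,y,w,h) in(('side',s,(185,175,30,35)),('top',t,(160,240,25,25))):
    c=cv2.cvtColor(i,cv2.COLOR_BGR2HSV)[y:y+h,x:x+w]
    m=((c[...,0]<8)|(c[...,0]>172))&(c[...,1]>150)&(c[...,2]>90)
    ys,xs=np.nonzero(m);print(n,len(xs),xs.mean()+x,ys.mean()+y,xs.min()+x,xs.max()+x,ys.min()+y,ys.max()+y)
```

```text
side 38 199.0263157894737 188.76315789473685 195 203 186 191
top 58 170.5 254.86206896551724 167 174 251 259
```

View pics/c1.png

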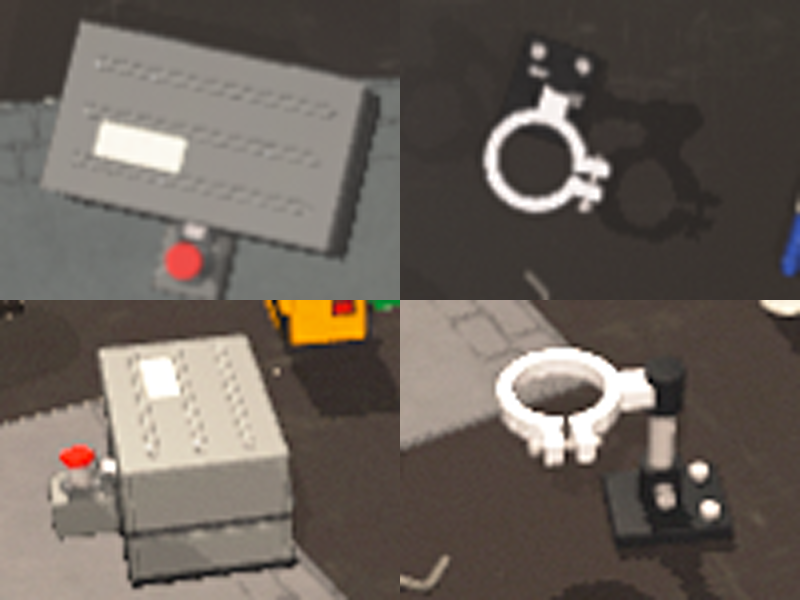

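Run:
```python
from h import *
from scipy.optimize import least_squares as LS
s=eyes.capture('side');t=eyes.capture('top')
c=lambda X,x,y:np.array([(X[0]+.5)/4-.5+x,(X[1]+.5)/4-.5+y])
T=[c(q,125,190) for q in((82,22),(368,84),(330,250),(40,187))]   # BL,BR,FR,FL top of lid
S=[c((q[0],q[1]-300),180,150) for q in((98,350),(246,337),(288,455),(130,472))] # FL,BL,BR,FR
def W(x,P): cy,sy=np.cos(x[2]),np.sin(x[2]); return np.array([x[0]+cy*P[0]-sy*P[1],x[1]+sy*P[0]+cy*P[1],P[2]])
C=dict(BL=(52,89,87.6),BR=(52,-89,87.6),FR=(-52,-89,87.6),FL=(-52,89,87.6))
PL=(-76,0,57)
def f(x):
    r=[proj(t,W(x,C[k]))-q for k,q in zip(('BL','BR','FR','FL'),T)]+[2*(proj(t,W(x,PL))-[170.5,254.9])]
    r+=[proj(s,W(x,C[k]))-q for k,q in zip(('FL','BL','BR','FR'),S)]+[2*(proj(s,W(x,PL))-[199,188.2])]
    return np.ravel(r)
o=LS(f,[480,120,-.2]);print(o.x,np.round(o.fun.reshape(-1,2),1))
for n,P in dict(rel=PL,pl=(0,46,42),pr=(0,-46,42)).items(): print(n,W(o.x,P))
print('plunger tri',tri(ray(t,(170.5,254.9)),ray(s,(199,188.2))),onz(t,(170.5,254.9),57))
rt=c((135,160),290,190);rs=c((158,85),240,230)
print('ring',onz(t,rt,90),onz(s,rs,90),tri(ray(t,rt),ray(s,rs)))
print('post',onz(t,c((155,95),290,190),92),'ears',onz(t,c((203,182),290,190),90))
for n,uv,z in(('bottle',(274,150),95),('marker',(394,237),6),('hex',(318,270),2)):print(n,onz(t,uv,z))
```

```text
[ 5.19757567e+02  9.98976589e+01 -2.38545975e-01] [[ 0.2 -0.3]
 [-0.  -0.8]
 [-0.1 -0. ]
 [ 0.6  0.2]
 [ 1.4 -0.5]
 [-0.1 -0.6]
 [-0.5 -1.2]
 [ 0.1 -0.8]
 [-2.3 -0. ]
 [-0.4 -1.9]]
rel [445.9096914  117.85570084  57.        ]
pl [530.62690816 144.59505729  42.        ]
pr [508.88822582  55.20026052  42.        ]
plunger tri [446.10262899 120.36972049  52.6507472 ] [445.29424739 119.64534998  57.        ]
ring [ 493.51801    -254.25220288   90.        ] [ 493.26904523 -257.29597372   90.        ] [ 494.12253713 -254.65789157   87.7296138 ]
post [ 532.16213321 -267.74254864   92.        ] ears [ 479.03580263 -294.55017748   90.        ]
bottle [ 691.17546279 -141.67611116   95.        ]
marker [ 475.86163077 -444.74304411    6.        ]
hex [ 397.98108556 -245.45565796    2.        ]
```

send_rows([
  {"fingers":0,"dp":[22,45,0],"angular":[0,0,-0.35]},
  {"fingers":0,"dp":[44,90,0],"angular":[0,0,-0.7]},
  {"fingers":0,"dp":[66,135,0],"angular":[0,0,-1.05]},
  {"fingers":0,"dp":[88,180,0],"angular":[0,0,-1.4]},
  {"fingers":0,"dp":[110,225,0],"angular":[0,0,-1.75]},
  {"fingers":0,"dp":[132,270,0],"angular":[0,0,-2.1]},
  {"fingers":0,"dp":[154,315,0],"angular":[0,0,-2.5]},
  {"fingers":0,"dp":[176,360,0],"angular":[0,0,-2.8]},
])

```text
time_s: 2.0
tool_pos: [309.8, -146.3, 231.6]
eef_rot: [3.141, -0.001, 0.011]
wrist_force: [1.1, -0.4, 0.2]
gripper_width: 0.007
grip_force: 0.0
```

```bash
python3 -c "
from h import *
s=readout.read_state();print(s['joints'],s['tool_pos'],s['eef_rot'],s['wrist_force'])"
```

```text
[-4.41299787e-01 -2.20470847e-01 -3.66379375e-01  1.42372279e+00
  3.90723912e-05  2.68916260e+00] [ 309.76822643 -146.31225101  231.57069145] [ 3.14111851e+00 -1.06487754e-03  1.11305374e-02] [ 1.08804179 -0.35678158  0.15879478]
```

send_rows([
  {"fingers":0,"dp":[17,33,0],"angular":[0,0,2.1]},
  {"fingers":0,"dp":[34,66,0],"angular":[0,0,4.2]},
  {"fingers":0,"dp":[51,99,0],"angular":[0,0,6.3]},
  {"fingers":0,"dp":[68,132,0],"angular":[0,0,8.4]},
  {"fingers":0,"dp":[85,165,0],"angular":[0,0,10.5]},
  {"fingers":0,"dp":[102,198,0],"angular":[0,0,12.6]},
  {"fingers":0,"dp":[118,231,0],"angular":[0,0,14.7]},
  {"fingers":0,"dp":[133,266,0],"angular":[0,0,16.8]},
])

```text
time_s: 3.0
tool_pos: [442.8, 119.5, 231.3]
eef_rot: [3.141, -0.0, 1.485]
wrist_force: [0.7, -0.7, -0.7]
gripper_width: 0.003
grip_force: 0.0
```

send_rows([
  {"fingers":0,"dp":[0,0,-15],"angular":[0,0,2.1]},
  {"fingers":0,"dp":[0,0,-30],"angular":[0,0,4.2]},
  {"fingers":0,"dp":[0,0,-45],"angular":[0,0,6.3]},
  {"fingers":0,"dp":[0,0,-60],"angular":[0,0,8.4]},
  {"fingers":0,"dp":[0,0,-75],"angular":[0,0,10.5]},
  {"fingers":0,"dp":[0,0,-90],"angular":[0,0,12.6]},
  {"fingers":0,"dp":[0,0,-105],"angular":[0,0,14.7]},
  {"fingers":0,"dp":[0,0,-120],"angular":[0,0,16.3]},
])

```text
time_s: 4.0
tool_pos: [442.4, 118.2, 110.9]
eef_rot: [3.141, 0.0, 2.906]
wrist_force: [0.2, 0.4, 1.2]
gripper_width: -0.004
grip_force: 0.0
```

send_rows([
  {"fingers":0,"dp":[0,0,-20],"angular":[-0.47,-1.94,0]},
  {"fingers":0,"dp":[0,0,-30],"angular":[-0.47,-1.94,0]},
  {"fingers":0,"dp":[0,0,-30],"angular":[-0.47,-1.94,0]},
])

```text
time_s: 4.38
tool_pos: [442.5, 118.5, 81.8]
eef_rot: [3.141, 0.173, 2.901]
wrist_force: [1.4, 0.2, -0.7]
gripper_width: -0.003
grip_force: 0.0
```

Run:
```python
from h import *
s=eyes.capture('side');t=eyes.capture('top');st=readout.read_state()
print(st['joints'],st['tool_pos'],st['eef_rot'],st['wrist_force'],proj(s,st['tool_pos']),proj(t,st['tool_pos']))
def crop(i,x,y,w,h,f): return cv2.resize(i[y:y+h,x:x+w],None,fx=f,fy=f,interpolation=cv2.INTER_CUBIC)
cv2.imwrite('pics/c2.png',np.hstack([crop(s['image'],150,120,100,100,4),crop(t['image'],120,180,100,100,4)]))
```

```text
[ 0.31973868 -0.07365592 -0.58845769  0.90588386 -0.09132456  0.55393103] [444.36853672 118.74249422  83.08069563] [3.13958265 0.17551817 2.9003514 ] [-0.12638594 -0.17125817 -0.10181666] [197.02004679 178.56093612] [168.67011833 254.87469236]
```

View pics/c2.png

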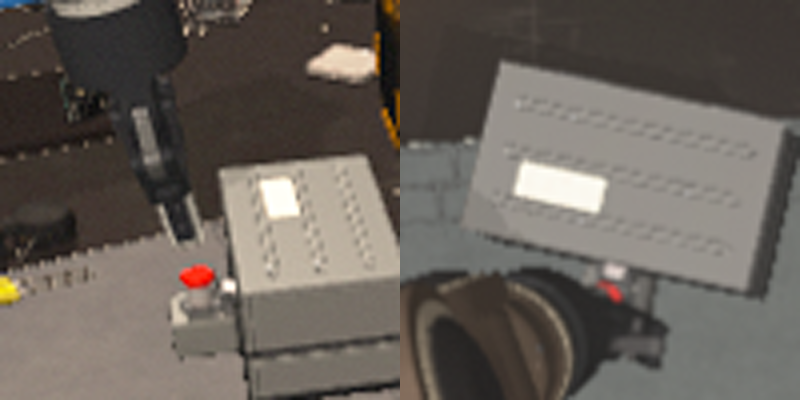

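send_rows([
  {"fingers":0,"dp":[-2.5,1,0],"angular":[0.47,1.94,0]},
  {"fingers":0,"dp":[-2.5,1,-10],"angular":[0.47,1.94,0]},
  {"fingers":0,"dp":[-2.5,1,-20],"angular":[0.47,1.94,0]},
  {"fingers":0,"dp":[-2.5,1,-26],"angular":[0.47,1.94,0]},
  {"fingers":0,"dp":[-2.5,1,-29],"angular":[0.47,1.94,0]},
  {"fingers":0,"dp":[-2.5,1,-31],"angular":[0.47,1.94,0]},
  {"fingers":0,"dp":[-2.5,1,-32],"angular":[0.47,1.94,0]},
])

```text
time_s: 5.35
tool_pos: [439.5, 119.2, 49.5]
eef_rot: [3.142, 0.0, 2.901]
wrist_force: [-1.2, -0.3, 2.3]
gripper_width: 0.002
grip_force: 1.3
```

send_rows([
  {"fingers":0,"dp":[1,0,-1.5]},
  {"fingers":0,"dp":[1,0,-3]},
  {"fingers":0,"dp":[1,0,-3]},
])

```text
validation failed for argument at $.in...
```

send_rows([
  {"fingers":0,"dp":[0,0,0]},
  {"fingers":0,"dp":[0,0,0]},
  {"fingers":0,"dp":[0,0,0]},
  {"fingers":0,"dp":[0,0,0]},
  {"fingers":0,"dp":[0,0,0]},
  {"fingers":0,"dp":[0,0,0]},
])

```text
validation failed for argument at $.in...
```

Run:
```python
from h import *
s=eyes.capture('side');t=eyes.capture('top');st=readout.read_state()
print(st['tool_pos'],st['wrist_force'])
for p,n in((s,'side'),(t,'top')):
    for k in('cell_left_center','cell_right_center','release_top','case'): print(n,k,[(np.round(r['at'],1),round(r['confidence'],2)) for r in eyes.recognise(p,k)[:3]])
def crop(i,x,y,w,h,f): return cv2.resize(i[y:y+h,x:x+w],None,fx=f,fy=f,interpolation=cv2.INTER_CUBIC)
cv2.imwrite('pics/c3.png',np.hstack([crop(s['image'],170,120,100,100,4),crop(t['image'],125,170,100,100,4)]))
```

```text
[439.57536746 119.2486262   49.44864065] [-1.45781806 -0.59576913  3.56834934]
side cell_left_center []
side cell_right_center []
side release_top []
side case [(array([227.4, 189.9]), 0.78)]
top cell_left_center []
top cell_right_center []
top release_top []
top case [(array([182.5, 219.5]), 0.65)]
```

View pics/c3.png

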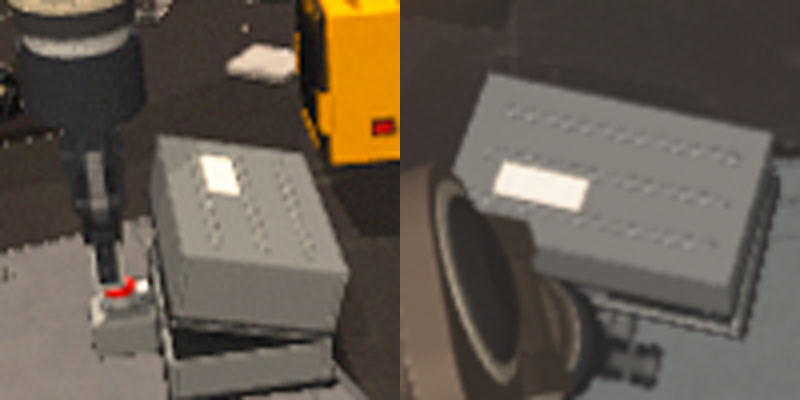

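The lid has let go and is rising: its front-edge gap shows near (250,345) in the side crop. I'll push on to the stop and hold there.

send_rows([
  {"fingers":0,"dp":[1,0,-1.5],"angular":[0,0,0]},
  {"fingers":0,"dp":[1,0,-3],"angular":[0,0,0]},
  {"fingers":0,"dp":[1,0,-3],"angular":[0,0,0]},
  {"fingers":0,"dp":[1,0,-3],"angular":[0,0,0]},
  {"fingers":0,"dp":[1,0,-3],"angular":[0,0,0]},
])

```text
time_s: 6.48
tool_pos: [440.6, 119.4, 48.1]
eef_rot: [3.141, 0.0, 2.901]
wrist_force: [-10.6, -1.3, 20.6]
gripper_width: -0.003
grip_force: 10.6
```

send_rows([
  {"fingers":0,"dp":[0,0,3],"angular":[0,0,0]},
  {"fingers":0,"dp":[0,0,6],"angular":[0,0,0]},
  {"fingers":0,"dp":[-30,0,50],"angular":[0,0,0]},
  {"fingers":1,"dp":[-60,0,100],"angular":[0,0,0]},
  {"fingers":1,"dp":[-100,0,150],"angular":[0,0,0]},
  {"fingers":1,"dp":[-140,0,170],"angular":[0,0,0]},
  {"fingers":1,"dp":[-180,0,170],"angular":[0,0,0]},
])

```text
time_s: 7.35
tool_pos: [261.0, 119.6, 218.0]
eef_rot: [3.139, 0.003, 2.9]
wrist_force: [-0.2, -0.5, -1.3]
gripper_width: 0.843
grip_force: 0.0
```

Run:
```python
from h import *
s=eyes.capture('side');t=eyes.capture('top');st=readout.read_state()
print(st['tool_pos'],st['wrist_force'])
for p,n in((s,'side'),(t,'top')):
    for k in('cell_left_center','cell_right_center','release_top','case'): print(n,k,[(np.round(r['at'],1),round(r['confidence'],2)) for r in eyes.recognise(p,k)[:3]])
    for P in((530.6,144.6,77),(508.9,55.2,77)): print(proj(p,P))
    c=cv2.cvtColor(p['image'],cv2.COLOR_BGR2HSV)
    m=(((c[...,0]<8)|(c[...,0]>172))&(c[...,1]>150)&(c[...,2]>70)).astype(np.uint8)
    q=cv2.connectedComponentsWithStats(m);print([(np.round(q[3][i],1),q[2][i]) for i in range(1,q[0]) if q[2][i,4]>25])
def crop(i,x,y,w,h,f): return cv2.resize(i[y:y+h,x:x+w],None,fx=f,fy=f,interpolation=cv2.INTER_CUBIC)
cv2.imwrite('pics/c4.png',np.hstack([crop(s['image'],170,120,100,100,4),crop(t['image'],125,170,100,100,4)]))
```

```text
[258.72045975 119.03064474 216.85354443] [0.24064682 0.17270938 0.53289159]
side cell_left_center [(array([235. , 297.4]), 0.24)]
side cell_right_center [(array([230.3, 295.9]), 0.19)]
side release_top [(array([229.7, 194.6]), 0.59)]
side case [(array([254.3, 189.6]), 0.96)]
[224.62454342 169.65416135]
[229.02829991 185.51607231]
[(array([273.2, 131.7]), array([271, 126,   6,  13,  40], dtype=int32)), (array([331.4, 154.1]), array([325, 141,  12,  25,  75], dtype=int32)), (array([345.6, 149.3]), array([341, 143,   8,  11,  30], dtype=int32)), (array([321.7, 154.1]), array([317, 146,  11,  18,  51], dtype=int32)), (array([344.4, 157.2]), array([340, 154,  11,   8,  33], dtype=int32)), (array([224.6, 171.6]), array([217, 167,  16,  10, 125], dtype=int32)), (array([337.1, 170.2]), array([334, 166,   8,  10,  28], dtype=int32)), (array([228.8, 187.6]), array([221, 183,  16,  11, 145], dtype=int32)), (array([199. , 188.7]), array([195, 186,   9,   6,  39], dtype=int32)), (array([338., 205.]), array([334, 198,   9,  13,  74], dtype=int32))]
top cell_left_center [(array([162.4, 224.3]), 0.6
[... 213 characters left out ...]
.42399368 219.76178673]
[195.10842962 227.5769484 ]
[(array([158.9,  81.1]), array([148,  69,  24,  32,  97], dtype=int32)), (array([154.1,  94.5]), array([148,  84,  15,  23,  77], dtype=int32)), (array([129. , 112.7]), array([124, 101,  12,  21,  54], dtype=int32)), (array([140.3, 112.2]), array([139, 105,   4,  14,  36], dtype=int32)), (array([ 69.1, 121.2]), array([ 65, 117,   9,   9,  51], dtype=int32)), (array([274.3, 145.1]), array([272, 142,   6,   7,  35], dtype=int32)), (array([157.8, 220. ]), array([150, 212,  17,  17, 222], dtype=int32)), (array([194.3, 227.9]), array([186, 220,  17,  17, 220], dtype=int32)), (array([170.5, 254.8]), array([167, 251,   8,   9,  57], dtype=int32))]
```

View pics/c4.png

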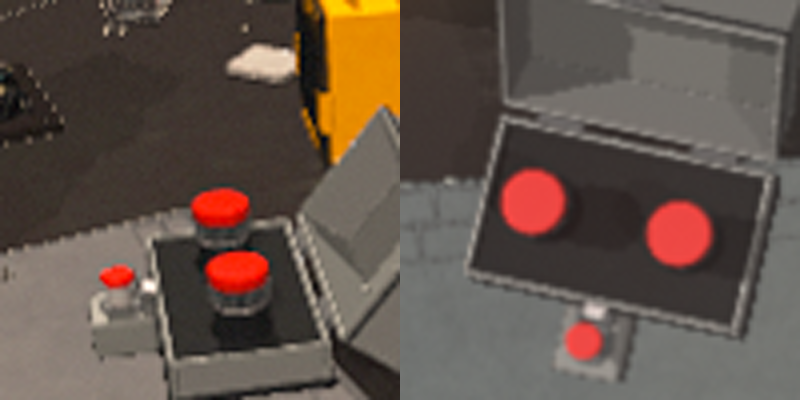

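Both capped cells show: side caps at about (225,172) and (229,188), top caps at (158,220) and (194,228). The lid is fully open. Next, the left cell.

send_rows([
  {"fingers":1,"dp":[45,5,0],"angular":[0,0,0]},
  {"fingers":1,"dp":[95,10,0],"angular":[0,0,0]},
  {"fingers":1,"dp":[145,15,-10],"angular":[0,0,0]},
  {"fingers":1,"dp":[195,20,-30],"angular":[0,0,0]},
  {"fingers":1,"dp":[240,24,-60],"angular":[0,0,0]},
  {"fingers":1,"dp":[270,26.5,-90],"angular":[0,0,0]},
  {"fingers":1,"dp":[270,26.5,-90],"angular":[0,0,0]},
])

```text
time_s: 8.72
tool_pos: [531.0, 145.1, 122.3]
eef_rot: [-3.138, -0.005, 2.9]
wrist_force: [-0.9, 1.0, -0.1]
gripper_width: 1.003
grip_force: 0.0
```

```bash
cat >> h.py <<'E'
def weigh(n=8):
    F=[]
    for _ in range(n): eyes.capture('top'); s=readout.read_state(); F.append(np.r_[s['wrist_force'],s['tool_pos'],s['gripper_width'],s['grip_force'],s['eef_rot']])
    print(np.round(np.mean(F,0),2),'sdFz',np.std(F,0)[2].round(2))
E
python3 -c "
from h import *
weigh()
p=eyes.capture('side');cv2.imwrite('pics/c5.png',cv2.resize(p['image'][90:210,160:300],None,fx=4,fy=4))"
```

```text
[-4.5000e-01  2.0000e-01  4.3000e-01  5.3067e+02  1.4567e+02  1.2681e+02
  1.0000e+00  0.0000e+00  7.9000e-01  0.0000e+00  2.9000e+00] sdFz 0.52
```

View pics/c5.png

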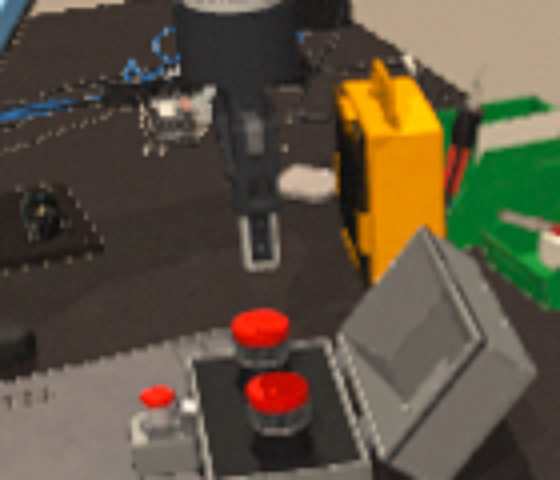

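The open fingers stand squarely over the left cell (pads at (262,245), cap at (260,325) in the crop). Going down.

send_rows([
  {"fingers":1,"dp":[0,0,-30],"angular":[0,0,0]},
  {"fingers":1,"dp":[0,0,-60],"angular":[0,0,0]},
  {"fingers":1,"dp":[0,0,-82],"angular":[0,0,0]},
  {"fingers":0.65,"dp":[0,0,-82],"angular":[0,0,0]},
  {"fingers":0.55,"dp":[0,0,-82],"angular":[0,0,0]},
  {"fingers":0.5,"dp":[0,0,-82],"angular":[0,0,0]},
  {"fingers":0.3,"dp":[0,0,-82],"angular":[0,0,0]},
  {"fingers":0.3,"dp":[0,0,-82],"angular":[0,0,0]},
], force=35)

```text
time_s: 10.18
tool_pos: [531.7, 146.0, 45.7]
eef_rot: [3.14, 0.002, 2.901]
wrist_force: [-1.3, 0.9, 6.1]
gripper_width: 0.45
grip_force: 34.9
```

send_rows([
  {"fingers":0.3,"dp":[0,0,0],"angular":[0,0,0]},
  {"fingers":0.3,"dp":[0,0,0],"angular":[0,0,0]},
])

```text
time_s: 10.42
tool_pos: [531.7, 146.0, 45.7]
eef_rot: [3.14, 0.002, 2.901]
wrist_force: [-1.7, 0.3, 7.4]
gripper_width: 0.452
grip_force: 34.9
```

```bash
python3 -c "
from h import *
weigh()"
```

```text
[-7.6000e-01  2.5000e-01  6.5800e+00  5.3173e+02  1.4601e+02  4.5750e+01
  4.5000e-01  3.4850e+01  3.1400e+00  0.0000e+00  2.9000e+00] sdFz 0.43
```

send_rows([
  {"fingers":0.3,"dp":[0,0,5],"angular":[0,0,0]},
  {"fingers":0.3,"dp":[0,0,15],"angular":[0,0,0]},
  {"fingers":0.3,"dp":[0,0,30],"angular":[0,0,0]},
  {"fingers":0.3,"dp":[0,0,50],"angular":[0,0,0]},
  {"fingers":0.3,"dp":[0,0,70],"angular":[0,0,0]},
  {"fingers":0.3,"dp":[0,0,80],"angular":[0,0,0]},
  {"fingers":0.3,"dp":[0,0,80],"angular":[0,0,0]},
])

```text
time_s: 11.7
tool_pos: [531.4, 145.9, 125.3]
eef_rot: [3.141, 0.002, 2.901]
wrist_force: [0.4, -0.2, -1.3]
gripper_width: 0.447
grip_force: 35.4
```

```bash
python3 -c "
from h import *
weigh(12)
p=eyes.capture('side');cv2.imwrite('pics/c6.png',cv2.resize(p['image'][90:210,160:300],None,fx=4,fy=4))"
```

```text
[-2.1000e-01  8.0000e-02 -2.1100e+00  5.3057e+02  1.4565e+02  1.2379e+02
  4.5000e-01  3.5430e+01 -2.6200e+00 -0.0000e+00  2.9000e+00] sdFz 0.44
```

View pics/c6.png

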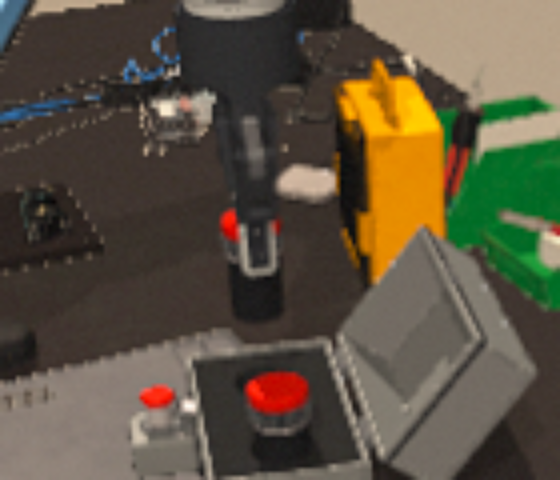

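The left cell hangs upright. Fz shifted by about 2.5 N, so it looks like the heavy one. Setting it back now, as the order asks.

send_rows([
  {"fingers":0.3,"dp":[0,0,-20],"angular":[0,0,0]},
  {"fingers":0.3,"dp":[0,0,-40],"angular":[0,0,0]},
  {"fingers":0.3,"dp":[0,0,-52],"angular":[0,0,0]},
  {"fingers":0.3,"dp":[0,0,-62],"angular":[0,0,0]},
  {"fingers":0.3,"dp":[0,0,-72],"angular":[0,0,0]},
  {"fingers":0.3,"dp":[0,0,-78],"angular":[0,0,0]},
  {"fingers":0.3,"dp":[0,0,-79],"angular":[0,0,0]},
  {"fingers":0.3,"dp":[0,0,-79],"angular":[0,0,0]},
])

```text
time_s: 13.35
tool_pos: [531.1, 145.8, 45.8]
eef_rot: [3.141, 0.001, 2.901]
wrist_force: [-1.0, -0.5, 0.7]
gripper_width: 0.451
grip_force: 35.7
```

send_rows([
  {"fingers":0.52,"dp":[0,0,0],"angular":[0,0,0]},
  {"fingers":0.7,"dp":[0,0,0],"angular":[0,0,0]},
  {"fingers":1,"dp":[0,0,0],"angular":[0,0,0]},
  {"fingers":1,"dp":[0,0,0],"angular":[0,0,0]},
  {"fingers":1,"dp":[0,0,30],"angular":[0,0,0]},
  {"fingers":1,"dp":[0,0,70],"angular":[0,0,0]},
  {"fingers":1,"dp":[-11,-45,80],"angular":[0,0,0]},
  {"fingers":1,"dp":[-22,-89.5,80],"angular":[0,0,0]},
])

```text
time_s: 14.35
tool_pos: [509.5, 55.7, 126.6]
eef_rot: [3.141, 0.003, 2.903]
wrist_force: [-0.1, -0.0, 0.2]
gripper_width: 0.997
grip_force: 0.0
```

```bash
python3 -c "
from h import *
weigh(12)
t=eyes.capture('side')
c=cv2.cvtColor(t['image'],cv2.COLOR_BGR2HSV)
m=(((c[...,0]<8)|(c[...,0]>172))&(c[...,1]>150)&(c[...,2]>70)).astype(np.uint8)
q=cv2.connectedComponentsWithStats(m);print([(np.round(q[3][i],1),q[2][i]) for i in range(1,q[0]) if q[2][i,4]>25 and q[3][i][0]<260])
"
```

```text
[-4.6000e-01 -2.0000e-01 -2.8000e-01  5.0871e+02  5.5820e+01  1.2536e+02
  1.0000e+00  0.0000e+00  5.2000e-01  0.0000e+00  2.9000e+00] sdFz 0.42
[(array([222.4, 172.4]), array([217, 167,  14,  10,  79], dtype=int32)), (array([228.8, 187.7]), array([221, 183,  16,  11, 144], dtype=int32)), (array([199. , 188.7]), array([195, 186,   9,   6,  39], dtype=int32))]
```

send_rows([
  {"fingers":1,"dp":[0,0.5,-30],"angular":[0,0,0]},
  {"fingers":1,"dp":[0,0.5,-60],"angular":[0,0,0]},
  {"fingers":1,"dp":[0,0.5,-80],"angular":[0,0,0]},
  {"fingers":0.65,"dp":[0,0.5,-80],"angular":[0,0,0]},
  {"fingers":0.55,"dp":[0,0.5,-80],"angular":[0,0,0]},
  {"fingers":0.5,"dp":[0,0.5,-80],"angular":[0,0,0]},
  {"fingers":0.3,"dp":[0,0.5,-80],"angular":[0,0,0]},
  {"fingers":0.3,"dp":[0,0.5,-80],"angular":[0,0,0]},
])

```text
time_s: 16.0
tool_pos: [509.7, 56.8, 46.5]
eef_rot: [3.141, 0.002, 2.901]
wrist_force: [-0.3, 0.2, 5.8]
gripper_width: 0.45
grip_force: 35.0
```

send_rows([
  {"fingers":0.3,"dp":[0,0,0],"angular":[0,0,0]},
  {"fingers":0.3,"dp":[0,0,5],"angular":[0,0,0]},
  {"fingers":0.3,"dp":[0,0,15],"angular":[0,0,0]},
  {"fingers":0.3,"dp":[0,0,30],"angular":[0,0,0]},
  {"fingers":0.3,"dp":[0,0,50],"angular":[0,0,0]},
  {"fingers":0.3,"dp":[0,0,70],"angular":[0,0,0]},
  {"fingers":0.3,"dp":[0,0,80],"angular":[0,0,0]},
  {"fingers":0.3,"dp":[0,0,80],"angular":[0,0,0]},
])

```text
time_s: 17.0
tool_pos: [509.4, 56.8, 126.3]
eef_rot: [3.141, 0.002, 2.901]
wrist_force: [-0.7, -0.1, -0.4]
gripper_width: 0.448
grip_force: 35.2
```

```bash
python3 -c "
from h import *
weigh(12)"
```

```text
[-4.6000e-01 -2.1000e-01 -9.9000e-01  5.0857e+02  5.6700e+01  1.2484e+02
  4.5000e-01  3.5200e+01 -2.6200e+00 -0.0000e+00  2.9000e+00] sdFz 0.5
```

The right cell changed Fz by about 0.7 N and the left by about 2.5 N, so the left holds the glass. I'll set the right one back.

send_rows([
  {"fingers":0.3,"dp":[0,0,-20],"angular":[0,0,0]},
  {"fingers":0.3,"dp":[0,0,-40],"angular":[0,0,0]},
  {"fingers":0.3,"dp":[0,0,-52],"angular":[0,0,0]},
  {"fingers":0.3,"dp":[0,0,-62],"angular":[0,0,0]},
  {"fingers":0.3,"dp":[0,0,-72],"angular":[0,0,0]},
  {"fingers":0.3,"dp":[0,0,-78],"angular":[0,0,0]},
  {"fingers":0.3,"dp":[0,0,-79],"angular":[0,0,0]},
  {"fingers":0.3,"dp":[0,0,-79],"angular":[0,0,0]},
])

```text
time_s: 18.6
tool_pos: [509.1, 56.7, 46.6]
eef_rot: [3.141, 0.001, 2.901]
wrist_force: [0.1, -0.3, 0.0]
gripper_width: 0.449
grip_force: 35.2
```

send_rows([
  {"fingers":0.52,"dp":[0,0,0],"angular":[0,0,0]},
  {"fingers":0.7,"dp":[0,0,0],"angular":[0,0,0]},
  {"fingers":1,"dp":[0,0,0],"angular":[0,0,0]},
  {"fingers":1,"dp":[0,0,0],"angular":[0,0,0]},
  {"fingers":1,"dp":[0,0,30],"angular":[0,0,0]},
  {"fingers":1,"dp":[0,0,70],"angular":[0,0,0]},
  {"fingers":1,"dp":[11,45,80],"angular":[0,0,0]},
  {"fingers":1,"dp":[21.5,89.5,80],"angular":[0,0,0]},
])

```text
time_s: 19.6
tool_pos: [531.6, 147.1, 128.0]
eef_rot: [3.14, 0.003, 2.899]
wrist_force: [0.4, -1.0, 0.1]
gripper_width: 1.0
grip_force: 0.0
```

send_rows([
  {"fingers":1,"dp":[0,0,0],"angular":[0,0,0]},
  {"fingers":1,"dp":[0,0,0],"angular":[0,0,0]},
])

```text
time_s: 19.85
tool_pos: [529.9, 146.0, 125.9]
eef_rot: [-3.141, -0.001, 2.901]
wrist_force: [-0.5, -0.7, 0.2]
gripper_width: 0.997
grip_force: 0.0
```

```bash
python3 -c "
from h import *
weigh(2)
t=eyes.capture('side')
c=cv2.cvtColor(t['image'],cv2.COLOR_BGR2HSV)
m=(((c[...,0]<8)|(c[...,0]>172))&(c[...,1]>150)&(c[...,2]>70)).astype(np.uint8)
q=cv2.connectedComponentsWithStats(m);print([(np.round(q[3][i],1),q[2][i]) for i in range(1,q[0]) if q[2][i,4]>25 and q[3][i][0]<260])
"
```

```text
[ 4.3000e-01 -5.8000e-01 -1.7000e-01  5.2990e+02  1.4546e+02  1.2602e+02
  1.0000e+00  0.0000e+00 -3.1400e+00 -0.0000e+00  2.9000e+00] sdFz 0.35
[(array([224.4, 171.7]), array([217, 167,  15,  10, 123], dtype=int32)), (array([228.7, 187.7]), array([221, 183,  16,  11, 145], dtype=int32)), (array([199. , 188.7]), array([195, 186,   9,   6,  39], dtype=int32))]
```

Both cells are back where they stood. Now I'll take the heavy left one.

send_rows([
  {"fingers":1,"dp":[0,0,-30],"angular":[0,0,0]},
  {"fingers":1,"dp":[0,0,-60],"angular":[0,0,0]},
  {"fingers":1,"dp":[0,0,-80],"angular":[0,0,0]},
  {"fingers":0.65,"dp":[0,0,-80],"angular":[0,0,0]},
  {"fingers":0.55,"dp":[0,0,-80],"angular":[0,0,0]},
  {"fingers":0.5,"dp":[0,0,-80],"angular":[0,0,0]},
  {"fingers":0.3,"dp":[0,0,-80],"angular":[0,0,0]},
  {"fingers":0.3,"dp":[0,0,-80],"angular":[0,0,0]},
], force=40)

```text
time_s: 21.0
tool_pos: [531.1, 146.2, 47.6]
eef_rot: [3.141, 0.002, 2.901]
wrist_force: [-1.5, -1.8, 6.4]
gripper_width: 0.449
grip_force: 39.9
```

send_rows([
  {"fingers":0.3,"dp":[0,0,0],"angular":[0,0,0]},
  {"fingers":0.3,"dp":[0,0,5],"angular":[0,0,0]},
  {"fingers":0.3,"dp":[0,0,15],"angular":[0,0,0]},
  {"fingers":0.3,"dp":[0,0,35],"angular":[0,0,0]},
  {"fingers":0.3,"dp":[0,0,60],"angular":[0,0,0]},
  {"fingers":0.3,"dp":[0,0,90],"angular":[0,0,0]},
  {"fingers":0.3,"dp":[0,0,115],"angular":[0,0,0]},
  {"fingers":0.3,"dp":[0,0,120],"angular":[0,0,0]},
])

```text
time_s: 22.0
tool_pos: [531.2, 146.6, 168.4]
eef_rot: [3.14, 0.003, 2.901]
wrist_force: [0.5, -0.6, -2.9]
gripper_width: 0.45
grip_force: 40.4
```

send_rows([
  {"fingers":0.3,"dp":[-8,-25,0],"angular":[0,0,0]},
  {"fingers":0.3,"dp":[-18,-75,0],"angular":[0,0,0]},
  {"fingers":0.3,"dp":[-26,-130,0],"angular":[0,0,0]},
  {"fingers":0.3,"dp":[-32,-190,0],"angular":[0,0,0]},
  {"fingers":0.3,"dp":[-36,-250,0],"angular":[0,0,0]},
  {"fingers":0.3,"dp":[-37,-310,0],"angular":[0,0,0]},
  {"fingers":0.3,"dp":[-37,-365,0],"angular":[0,0,0]},
  {"fingers":0.3,"dp":[-37,-400,0],"angular":[0,0,0]},
])

```text
time_s: 23.0
tool_pos: [492.5, -256.1, 165.1]
eef_rot: [3.141, -0.001, 2.899]
wrist_force: [0.1, 0.7, -2.2]
gripper_width: 0.448
grip_force: 41.0
```

Run:
```python
from h import *
weigh(10)
s=eyes.capture('side');t=eyes.capture('top');st=readout.read_state();print(st['tool_pos'])
cv2.imwrite('pics/s7.png',s['image']);cv2.imwrite('pics/t7.png',t['image'])
def crop(i,x,y,w,h,f): return cv2.resize(i[y:y+h,x:x+w],None,fx=f,fy=f,interpolation=cv2.INTER_CUBIC)
cv2.imwrite('pics/c7.png',np.hstack([crop(s['image'],230,160,100,140,4),crop(t['image'],270,150,100,140,4)]))
```

```text
[-2.0000e-02 -3.1000e-01 -2.1400e+00  4.9299e+02 -2.5420e+02  1.6554e+02
  4.5000e-01  4.1310e+01  1.8800e+00 -0.0000e+00  2.9000e+00] sdFz 0.61
[ 493.48199945 -253.06475932  166.43084194]
```

View pics/c7.png

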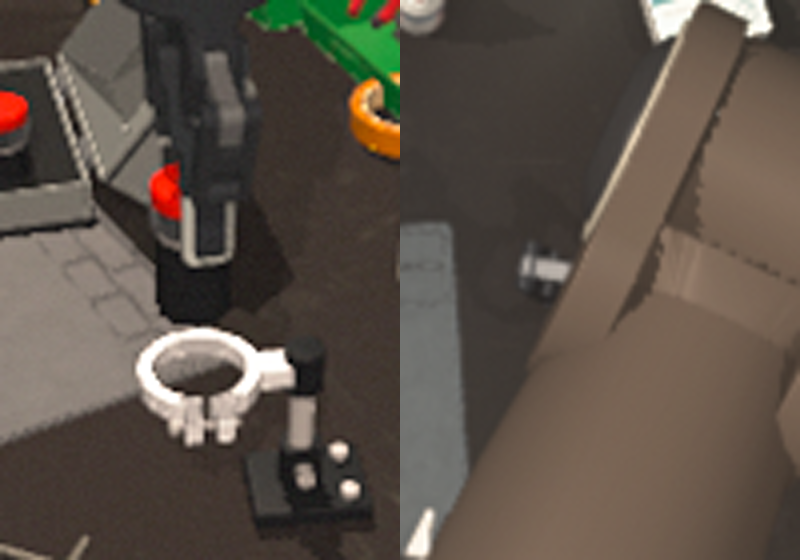

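Run:
```python
from h import *
from scipy.optimize import minimize
s=eyes.capture('side');t=eyes.capture('top')
a=np.linspace(0,2*np.pi,60)
circ=lambda x,y,z,r:np.c_[x+r*np.cos(a),y+r*np.sin(a),a*0+z]
def mask(p,x,y,dz=0,f=8,box=None):
    bx,by,w,h=box; m=np.zeros((h*f,w*f),np.uint8)
    P=lambda z,r:np.round((np.array([proj(p,q) for q in circ(x,y,z+dz,r)])-[bx,by]+.5)*f).astype(np.int32)
    cv2.fillPoly(m,[cv2.convexHull(np.r_[P(90,30),P(78,30)])],1)
    h1=m*0;h2=m*0;cv2.fillPoly(h1,[P(90,23.5)],1);cv2.fillPoly(h2,[P(78,23.5)],1); m[(h1&h2)>0]=0
    return cv2.resize(m.astype(np.float32),(w,h),interpolation=cv2.INTER_AREA)
for n,p,box in(('side',s,(258,238,44,30)),('top',t,(305,212,30,36))):
    i=cv2.imread(f'pics/{n}0.png').astype(float).mean(2);bx,by,w,h=box
    g=np.clip((i[by:by+h,bx:bx+w]-90)/100,0,1); ok=np.ones_like(g)
    if n=='side': 
        pp=[265,302]; ok[:, 36:]=0; ok[22:,:]=0
    else: ok[:4]=0; ok[:,26:]=0
    o=min((minimize(lambda v:(ok*(mask(p,v[0],v[1],box=box)-g)**2).sum(),[494+dx,-255+dy],method='Nelder-Mead',options=dict(initial_simplex=[[494+dx,-255+dy],[500+dx,-255+dy],[494+dx,-249+dy]])) for dx in(-2,2) for dy in(-2,2)),key=lambda o:o.fun)
    print(n,o.x,o.fun)
i=cv2.imread('pics/s7.png').astype(int).mean(2).astype(int)
for r in(230,233,236,238,239,240,241,242): print(r,i[r,264:294])
for x,y in((493.5,-253.5),(490,-253.5)):
  L=np.array([proj(s,q) for q in circ(x,y,126,18)]);print(x,y,L.min(0),L.max(0),L.mean(0))
```

```text
side [ 493.52215542 -256.5580165 ] 106.67446922743055
top [ 494.36021828 -254.90521095] 15.906673611111113
230 [133 133 135 137 109  23  23  25  27  25  28  32  30  31  29  27  29  27
  26  26  27  23  26  28  32  33  34  33  31  30]
233 [132 130 131 134 113  20  26  25  28  25  28  24  26  26  32  31  25  28
  29  27  27  26  22  24  37  31  32  33  32  34]
236 [102 122 132 129 125  92  23  23  28  26  28  28  29  30  32  28  34  30
  26  27  27  25  23  23  33  32  34  32  35  33]
238 [124 110 116 123 120 100  23  19  25  28  27  27  25  31  29  29  30  31
  29  28  25  23  39  52  55  53  51  49  43  39]
239 [133 121 109 118 123 115 109  89  24  27  23  27  26  25  29  28  29  25
  29  24  29  41  49  52  50  53  53  49  52  49]
240 [134 131 122 114 121 130 135 128  90  19  21  17  22  21  20  20  22  22
  24  28  35  50  53  51  51  51  50  51  50  51]
241 [133 133 128 116 126 125 128 133 128 107 107 104 104 101  78  45  77  77
  77  36  34  44  48  50  50  50  52  52  53  50]
242 [126 129 115 111 110 106 117 125 128 127 124 135 176 222 244 252 253 251
 234 199 157  70  42  43  44  48  49  53  49  50]
493.5 -253.5 [268.86999314 229.5433463 ] [287.63076365 240.68891451] [278.3912164  235.01829697]
490 -253.5 [267.22632186 230.02622305] [286.01839292 241.21099792] [276.76417325 235.52033423]
```

In the side crop the barrel bottom is at about (194,315), over the ring at (198,370). The ring lies about 0.8 mm further in x and 1.8 mm further in -y, so I'll lower with that correction.

send_rows([
  {"fingers":0.3,"dp":[0.8,-1.8,-10],"angular":[0,0,0]},
  {"fingers":0.3,"dp":[0.8,-1.8,-22],"angular":[0,0,0]},
  {"fingers":0.3,"dp":[0.8,-1.8,-28],"angular":[0,0,0]},
  {"fingers":0.3,"dp":[0.8,-1.8,-28],"angular":[0,0,0]},
])

```text
time_s: 24.2
tool_pos: [493.6, -255.3, 137.3]
eef_rot: [3.141, -0.002, 2.901]
wrist_force: [-0.7, -0.0, -1.4]
gripper_width: 0.448
grip_force: 41.3
```

Run:
```python
from h import *
weigh(6)
s=eyes.capture('side');st=readout.read_state();print(st['tool_pos'])
a=np.linspace(0,2*np.pi,60)
i=s['image'].astype(int).mean(2).astype(int)
for r in(238,242,244,246,248,250,252,253,254,255,256): print(r,i[r,262:300])
x,y,z=st['tool_pos'];L=np.array([proj(s,q) for q in np.c_[x+18*np.cos(a),y+18*np.sin(a),a*0+z-39.5]]);print(L.min(0),L.max(0))
for zz in (90,78):
  L=np.array([proj(s,q) for q in np.c_[494+23.5*np.cos(a),-255.5+23.5*np.sin(a),a*0+zz]]);print(zz,L.min(0),L.max(0))
i0=cv2.imread('pics/side0.png').astype(int).mean(2).astype(int)
print('ring col281',i0[240:272,281]); print('row252',i0[252,260:300]); print('row 254',i0[254,260:300])
cv2.imwrite('pics/c8.png',s['image'])
```

```text
[-1.1000e-01  7.0000e-02 -2.1000e+00  4.9424e+02 -2.5565e+02  1.3848e+02
  4.5000e-01  4.1300e+01 -1.0500e+00  0.0000e+00  2.9000e+00] sdFz 0.23
[ 494.30329518 -255.66220181  138.64362245]
238 [133 133 125 112 117 125 123 104  27  22  25  29  30  28  25  87 162 178
 149 119  99 112 114 117 110  68  41  55  50  46  44  37  52  59  58  57
  51  56]
242 [133 131 127 130 114 115 109 114 102  20  26  26  30  28  27  29  29  32
  35  27  26  26  28  26  27  20  33  52  51  53  51  51  49  50  51  51
  54  56]
244 [110 112 118 121 125 130 130 124  90  17  22  26  30  30  30  27  31  33
  28  29  31  27  26  26  25  16 177 243 111  37  49  50  50  53  53  51
  55  51]
246 [133 132 128 128 136 186 252 255 161  14  25  27  32  27  28  25  28  31
  29  29  29  31  28  26  23   7 167 255 255 255 244  68  40  43  40  42
  40  40]
248 [130 121 109 218 255 255 255 218 102  17  25  25  33  30  28  29  28  32
  29  30  28  26  30  23  24  15  92 161 225 254 255 255 254 253 254 253
 253 255]
250 [129 123 188 253 255 254 162 152 156  82  17  25  29  29  28  30  29  29
  27  29  29  27  26  25  21  48 1
[... 808 characters left out ...]
10 254 255 219 141 189 221 205
 183 172]
[269.9712452  240.98815453] [288.41317171 252.38617481]
90 [267.07197674 242.95815235] [290.99942829 257.9304221 ]
78 [267.19530648 247.66412073] [290.92516198 262.7461472 ]
ring col281 [105 115 255 255 254 223 228 232 190 148 140 136 105  71  62  61  60  60
  53  54  56  59  62  57  88 200 193 102  42  41  49  55]
row252 [159 156 154 149 255 255 255 255 126 150 147 155 151 148 148 133 147 141
 130 129 130 105  86  87  72  67  65  63  58  80 134 238 255 255 255 255
 255 255 255 255]
row 254 [159 157 155 153 194 253 255 255 255 131 140 142 131 132 121 109  88  88
  77  65  66  62  63  63  62  63  66  62  64  57 164 255 255 255 254 207
 229 230 230 228]
```

send_rows([
  {"fingers":0.3,"dp":[0,0,-5],"angular":[0,0,0]},
  {"fingers":0.3,"dp":[0,0,-9],"angular":[0,0,0]},
  {"fingers":0.3,"dp":[0,0,-13],"angular":[0,0,0]},
  {"fingers":0.3,"dp":[0,0,-13],"angular":[0,0,0]},
])

```text
time_s: 25.05
tool_pos: [493.8, -255.4, 124.7]
eef_rot: [3.141, -0.001, 2.901]
wrist_force: [-0.5, 0.2, -2.6]
gripper_width: 0.446
grip_force: 41.3
```

```bash
python3 -c "
from h import *
weigh(5)"
```

```text
[-3.4000e-01  1.0000e-02 -1.9500e+00  4.9415e+02 -2.5558e+02  1.2531e+02
  4.5000e-01  4.1300e+01 -6.3000e-01  0.0000e+00  2.9000e+00] sdFz 0.3
```

send_rows([
  {"fingers":0.3,"dp":[0,0,-6],"angular":[0,0,0]},
  {"fingers":0.3,"dp":[0,0,-12],"angular":[0,0,0]},
  {"fingers":0.3,"dp":[0,0,-18],"angular":[0,0,0]},
  {"fingers":0.3,"dp":[0,0,-23],"angular":[0,0,0]},
  {"fingers":0.3,"dp":[0,0,-26],"angular":[0,0,0]},
  {"fingers":0.3,"dp":[0,0,-26],"angular":[0,0,0]},
  {"fingers":0.3,"dp":[0,0,-26],"angular":[0,0,0]},
])

```text
time_s: 26.18
tool_pos: [494.3, -255.6, 99.5]
eef_rot: [-3.141, 0.0, 2.901]
wrist_force: [0.1, 0.5, -1.6]
gripper_width: 0.446
grip_force: 41.3
```

Run:
```python
from h import *
weigh(10)
s=eyes.capture('side');t=eyes.capture('top')
c=cv2.cvtColor(s['image'],cv2.COLOR_BGR2HSV)
m=(((c[...,0]<8)|(c[...,0]>172))&(c[...,1]>150)&(c[...,2]>70)).astype(np.uint8)
q=cv2.connectedComponentsWithStats(m);print([(np.round(q[3][i],1),q[2][i]) for i in range(1,q[0]) if q[2][i,4]>25 and q[3][i][0]<300])
cv2.imwrite('pics/c9.png',np.hstack([cv2.resize(s['image'][215:285,245:315],None,fx=8,fy=8,interpolation=cv2.INTER_CUBIC)[:,:],cv2.resize(s['image'][150:290,200:260],None,fx=4,fy=4)]))
```

```text
[ 3.0000e-02 -2.1000e-01 -1.9600e+00  4.9422e+02 -2.5562e+02  9.9450e+01
  4.5000e-01  4.1300e+01 -2.5100e+00  0.0000e+00  2.9000e+00] sdFz 0.46
[(array([228.7, 187.7]), array([221, 183,  16,  11, 145], dtype=int32)), (array([199. , 188.7]), array([195, 186,   9,   6,  39], dtype=int32)), (array([272.8, 238. ]), array([269, 231,   8,  15,  87], dtype=int32))]
```

View pics/c9.png

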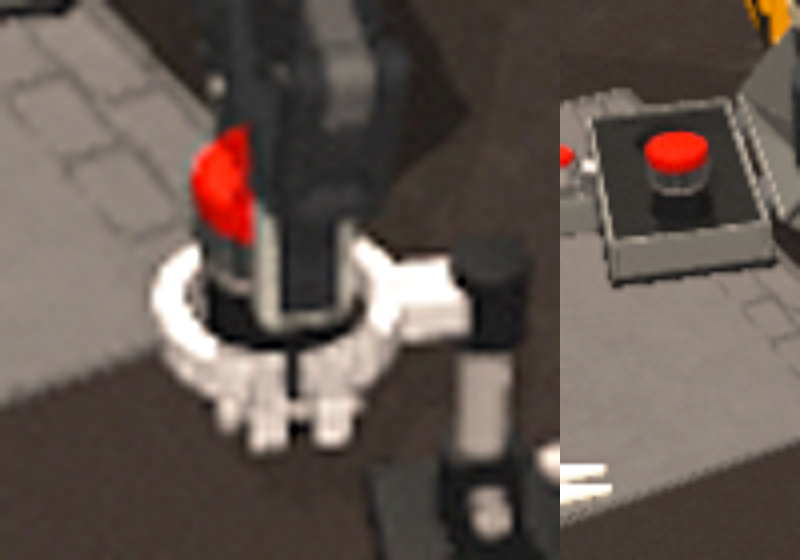

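The heavy cell sits well inside the ring, with no side force and its full weight on the grip. Its lower end is about 18 mm below the ring, and the light cell stands in its pocket. Handing in.

```bash
python3 -c "
from h import *
print(manip.finish_job())"
```

```text
the job is handed in; nothing more can be done
None
```

The job is handed in, with no verdict returned: the lid sprang open, the left cell proved the heavier (about 2.5 N against 0.7 N) and hangs upright in the clamp ring, its lower end about 18 mm below it and no side force, and the right cell stands in its pocket.

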